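# Close the gap between two thread trays

## Task

A spool of thread stands in the gap between the two plywood thread trays: stand it upright in the empty compartment of the tray that is screwed down. Close the gap by butting the loose tray flush, long side to long side, against the screwed-down one, with their ends level. Do not tip over the marker cup or the glue bottle.

Things in the scene. Friction and masses are not known exactly. Their poses are not given: they have to be found in the camera images.
- fixed_tray: Open plywood tray screwed to the bench by a steel angle at each short end (22 mm out and high). 200 long (x), 100 wide (y), walls 40 high, 8 thick; floor 8 thick. An 8 mm divider at x = 0, 40 high, makes two compartments of 88 x 84: -x one empty, +x one holds a fixed spool (axis at x = 55, top 106 high). Origin: centre of underside; z up, x within 0.2 rad of world x. Left or right of the other.
- fixed_handle_top (a point): Centre of the top of the screwed-down tray's plywood handle post, 105 mm above the bench over the tray's centre. The post measures 36 mm along the tray's x and 18 mm along its y.
- empty_compartment (a point): Point on the floor of the screwed-down tray's empty compartment (8 mm above the bench), 55 mm from the tray's centre towards its -x, midway between the long walls: where the spool should stand. Axes as the tray's. Here the spool's foot has about 10 mm of room all round.
- loose_tray: Plywood tray of the same 200 x 100 x 40 mm shape, x along its length, y across, but loose on the bench, without steel angles, and with a spool fixed in both compartments (axes at x = -55 and +55 mm, 54 mm across the foot, 44 above it, tops 106 mm above the underside). About 0.6 kg, balanced about its centre. Origin: centre of underside; z up; x within 0.2 rad of world x at the start.
- loose_handle_top (a point): Centre of the top of the loose tray's handle post, 105 mm above the tray's underside over its centre. Axes as the loose tray's: the post is 36 mm along x and 18 mm along y, its upper 65 mm clear above the walls. The tray may be slid or carried by it.
- spool: Loose spool of dark grey thread standing upright on the bench in the gap between the two trays: cardboard foot 54 mm across and 4 mm high, straight thread body 44 mm across up to 88 mm, cardboard neck 30 mm across up to 98 mm. About 0.15 kg. Origin: centre of the underside, z along its axis.
- marker_cup: Bystander: red plastic cup of markers, 76 mm across, markers reaching 149 mm above the bench, standing on the left (+y) side of the trays. Origin: centre of the underside.
- glue_bottle: Bystander: yellow plastic bottle with a black cap, 52 mm across, 130 mm tall, standing on the right (-y) side of the trays. Origin: centre of the underside.

How it is judged (in metres and radians):
At the end, for the whole second after the job is handed in: Loose tray flat on the bench, long side against the fixed tray's: gap under 4.5 mm, ends level within 10 mm, parallel within 0.05 rad. Spool upright (0.1 rad) on the floor of the fixed tray's empty compartment, within 32 mm of the site. Both at rest ((y of loose_tray in the frame of fixed_tray between 0.095 and 0.1045 m or y of loose_tray in the frame of fixed_tray between -0.1045 and -0.095 m) and x of loose_tray in the frame of fixed_tray between -0.01 and 0.01 m and angle between the y axis of loose_tray and the y axis of fixed_tray, either way round below 0.05 rad and angle between loose_tray's own z axis and vertical below 0.04 rad and height (world z) of loose_tray between -0.004 and 0.004 m and horizontal distance between spool and empty_compartment below 0.032 m and z of spool in the frame of empty_compartment between -0.004 and 0.005 m and angle between spool's own z axis and vertical below 0.1 rad and linear speed of each of loose_tray, spool below 0.02 m/s); the robot touches nothing.
It fails at once if the marker cup is tipped over (angle between marker_cup's own z axis and vertical above 0.6 rad).
It fails at once if the glue bottle is tipped over (angle between glue_bottle's own z axis and vertical above 0.6 rad).
It also fails if it takes over 56 s, if anything falls off the work surface, if the arm or the gripper's body presses on something with over 40 N, if the wrist force passes 120 N, or if a joint passes its speed limit or range.

## Robot

A 7-joint arm with a two-finger parallel gripper is mounted at the origin on the work surface. World frame = base frame: x ahead of the robot, y to its left, z up, the work surface at z = 0. Lengths are in mm, angles in rad, forces in N, time in s.
With the tool pointing down it reaches from about 350 to 900 mm from the base axis. Payload 8.1 kg.
Tool frame: the origin (TCP) lies on the centre line of the jaws, within the pads' length; the fingertips stand r.tip_reach ahead of it and the grasp point (between the pads) lies 8 mm behind it (r.tip_reach is the distance from the TCP to the fingertips, in mm); z points along the fingers, y is the line along which they close (so a half turn about z gives the same grasp; the last joint's range is limited). The gripper opens to 85 mm and grips with 20 to 120 N. Pads are 22 mm wide; open, the fingers measure 114 mm over their backs; the gripper's body (76 mm by 85 mm) begins 54 mm behind the grasp point. The pads swing forward as they close: fully open they stand 13 mm farther back than shut.
Start: joints at [-1.378, 0.434, 0.025, 1.573, -0.012, 1.134, -0.075], TCP at [182.218, 597.861, 242.323] pointing down, gripper open.
Joint ranges: [-2.62, 2.62], [-0.44, 2.09], [-1.27, 1.32], [0.08, 2.57], [-1.32, 4.46], [0.12, 2], [-2.74, 2.74]. Speed limits (rad/s): [2.22, 2.22, 3.01, 3.01, 3.14, 3.14, 3.14].

## Interface

Orientations are given as [roll, pitch, yaw] about the fixed x, y, z axes, in that order (R = Rz(yaw) Ry(pitch) Rx(roll)).
In Python, from workcell import r gives the robot as it stands.
- The arm moves only by the tool move_arm, never from a script. Its argument "targets" is a list of rows, each a list of 3 entries, a list of its own where there are three numbers: the turn, a rotation vector about the tool's x, y, z in units of 6 degrees (1.0 is 6 degrees), then the shift along the tool's x, y, z in units of 40 mm (1.0 is 40 mm), then the gripper command: -1 is shut, 1 is fully open, values between are in proportion. A call has 1 to 12 rows; each row is the pose to reach, as a shift and turn from the pose commanded when the call began, along the tool's axes at that moment; what a row does not reach only later rows make up. A row lasts 1/10 s, in which the tool goes at most 50 mm and 8.59 degrees, less where a joint would pass 70% of its speed; a pose out of reach is approached as far as the arm can. A call with a gripper value outside its range is refused whole. The fingers move at their own pace and stop on an object; the grip force is fixed at half the most. Time passes only in rows, so rows that repeat a pose let the fingers close. It gives the time, the measured TCP pose, the force, the opening and the grip force at its end, in the units of the state.
- r.read_state(): the state, without advancing time (a new reading comes with each control period).
- r.capture(name): name is "side" or "top" or "wrist"; returns a dict with "frame" (384x512x3 uint8, red, green, blue), "camera_matrix" (3x3 intrinsics, pixels), "R" (3x3) and "t" (3): a world point X has camera coordinates R X + t. Camera axes: x right, y down, z forward; pixel columns grow to the right and rows downward; lengths in mm; the calibration is good to about 2 mm. A picture is of the moment at which its call begins. There is no depth.
- r.sign_off(): hands the job in; it is judged then, once.
Trained networks look in a picture, given as the dict that the camera call returned (one of the last four; its "shot" number tells which), for a name from the list of things; names that differ only in an ending like _2 or _b are one class to them, and where a whole thing is asked for, a point or a joint stands for the part that bears it (a point fixed in the world has none). Each returns a list of dicts, best first, with "conf" (0 to 1); they miss things now and then, are a little off and sometimes report something else, mostly with a low value. They report only what shows in the picture. A call takes as long as a camera call.
- r.outline_of(label, picture): "pixels" (384x512 bool, what is visible of it) and "xy" ([column, row] as shares, 0 to 1, of the picture: columns of its width, rows of its height, amid what is visible of it).
- r.tip_of(label, picture): "xy" ([column, row] as shares, 0 to 1, of the picture: columns of its width, rows of its height: a listed point, or the origin of a listed thing).
The state is a dict: "time": time; "joints": joint angles; "qd": joint speeds; "joint_efforts": joint torques, N m; "tool_pos": TCP position; "ee_rot": TCP orientation; "wrist_force": force on the tool from outside, world axes, zero at the start; "moment": the same for the moment, N m; "width": finger opening in mm; "finger_force": force on a finger pad.
Only numpy, scipy, OpenCV 4.12 (cv2) and the standard library are available. Lean on these libraries where they do the work, as an engineer would, in place of code of your own. Each camera call takes 0.05 s, during which the arm holds its last target. There are 200 camera calls.

## Working session

There is one attempt and no reset: what is moved stays moved. The work goes in short steps, Python scripts to look and compute and a tool call to move; the robot and the scene stay as the last step left them, time stands still between calls to the robot, and variables do not carry over. Pictures are saved under pics/ and viewed, at most 11 in all, crops included, and the job is handed in when it is done.

Besides the shell and the picture viewer there is one more tool, called as name([rows], argument=value, ...), one row to a line, values as JSON. move_arm: Moves the arm, as the interface text tells. Its arguments: {"type":"object","properties":{"targets":{"type":"array","items":{"type":"array"}}},"required":["targets"]}

```bash
ls; mkdir -p pics; cat > h.py <<'E'
import numpy as np, cv2
from workcell import r
def px(lab,c,fn='tip'):
    d=(r.tip_of if fn=='tip' else r.outline_of)(lab,c)
    return [(round(e['conf'],2),np.array(e['xy'])*[512,384]) for e in d[:3]]
def ray(c,uv):
    R=np.array(c['R']);t=np.array(c['t']);o=-R.T@t
    d=R.T@np.linalg.inv(c['camera_matrix'])@[uv[0],uv[1],1]
    return o,d/np.linalg.norm(d)
def atz(c,uv,z):
    o,d=ray(c,uv); return o+d*(z-o[2])/d[2]
def tri(obs):
    A=np.zeros((3,3));b=np.zeros(3);L=[ray(*o) for o in obs]
    for o,d in L:
        P=np.eye(3)-np.outer(d,d);A+=P;b+=P@o
    x=np.linalg.solve(A,b)
    return x,[np.linalg.norm((np.eye(3)-np.outer(d,d))@(x-o)) for o,d in L]
def save(c,n): cv2.imwrite('pics/'+n+'.png',cv2.cvtColor(np.asarray(c['frame']),cv2.COLOR_RGB2BGR))
E
cat > a.py <<'E'
from h import *
np.set_printoptions(precision=1,suppress=True)
s=r.capture('side');t=r.capture('top')
cv2.imwrite('pics/a.png',cv2.cvtColor(np.vstack([s['frame'],t['frame']]),cv2.COLOR_RGB2BGR)[:, :])
im=cv2.hconcat([cv2.resize(s['frame'],(400,300)),cv2.resize(t['frame'],(400,300))]);
save(s,'s0');save(t,'t0')
for l in ['fixed_handle_top','loose_handle_top','empty_compartment','spool','fixed_tray','loose_tray','marker_cup','glue_bottle']:
    a=px(l,s);b=px(l,t);print(l,a[:2],b[:2])
    if a and b: print('   ',tri([(s,a[0][1]),(t,b[0][1])]))
st=r.read_state();print(st['tool_pos'],st['ee_rot'],r.tip_reach,st['time'],st['width'])
E
python3 a.py
```

```text
pics
fixed_handle_top [(0.66, array([253.9, 160.3]))] [(0.72, array([216.1, 198.6]))]
    (array([510.3, 122.5, 124.2]), [np.float64(3.0668819495345225), np.float64(3.066881949534374)])
loose_handle_top [(0.76, array([296.3, 222.4]))] [(0.72, array([307.4, 178.6]))]
    (array([ 567.1, -126.6,  111.6]), [np.float64(0.3878213895310733), np.float64(0.38782138953085626)])
empty_compartment [(0.73, array([235.3, 198.3]))] [(0.95, array([218.3, 216.8]))]
    (array([462. , 126.9,  11.9]), [np.float64(0.11127620886751087), np.float64(0.11127620886748803)])
spool [(0.98, array([263.4, 226.4]))] [(0.59, array([306.8, 180.7])), (0.51, array([261.7, 198.9]))]
    (array([ 529.9, -123.2,  109.7]), [np.float64(30.904843351703917), np.float64(30.904843351704045)])
fixed_tray [(0.86, array([254.2, 201.4]))] [(0.64, array([217.7, 198.3])), (0.6, array([372.2, 166.2]))]
    (array([515.2, 132. ,  -7.5]), [np.float64(2.743464274748203), np.float64(2.7434642747482054)])
loose_tray [(0.89, array([293.1, 258.9])), (0.27, array([254.9, 161.5]))] [(0.64, array([307. , 180.5])), (0.49, array([371.3, 165.8]))]
    (array([ 567.1, -132.4,   16.6]), [np.float64(5.020764108510876), np.float64(5.020764108510907)])
marker_cup [(0.68, array([245.2, 161. ]))] [(0.96, array([145.1, 193.4]))]
    (array([522.3, 350.4,  -6.8]), [np.float64(7.618904407944729), np.float64(7.618904407944696)])
glue_bottle [(0.85, array([350. , 332.6]))] [(0.8, array([370.1, 164.6]))]
    (array([ 627.7, -324.2,   -5.8]), [np.float64(2.682197636497214), np.float64(2.6821976364973397)])
[182.2 597.8 242.3] [3.1 0.  2.8] 11.0 0.9 85.56422769619526
```

View pics/s0.png

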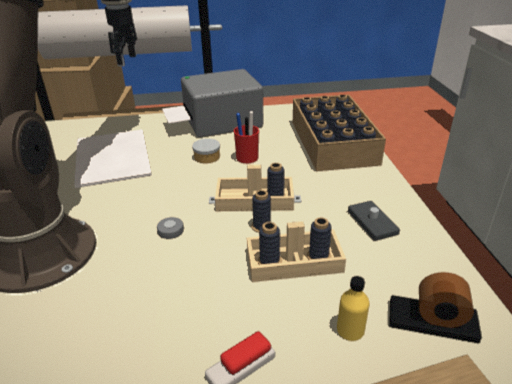

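View pics/t0.png

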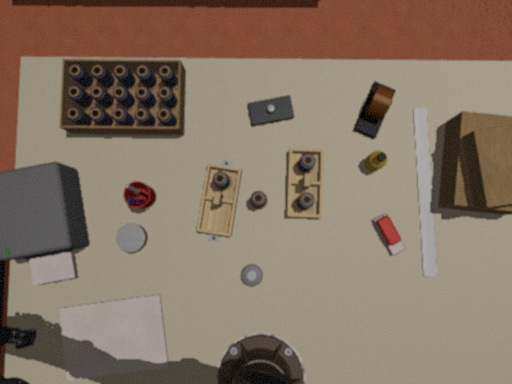

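```bash
python3 - <<'E'
from h import *
np.set_printoptions(precision=2,suppress=True)
s=r.capture('side');t=r.capture('top')
print('spool', tri([(s,px('spool',s)[0][1]),(t,np.array([261.7,198.9]))]))
E
python3 -c "
from workcell import r
print(r.read_state()['ee_rot'])"
```

```text
spool (array([514.52,  -0.1 ,  16.17]), [np.float64(1.5753160258114678), np.float64(1.5753160258112968)])
[3.14154384e+00 2.06748645e-05 2.84571504e+00]
```

The side view shows the fixed tray around (255,195), the loose tray around (295,255), and the loose spool between them at (262,210). The top view has the fixed tray on the left at (219,200), yawed about -0.1, the loose tray at (305,184), yawed about 0, and the spool at (258,200). I'll move above the spool and look from there.

```bash
cat >> h.py <<'E'
from scipy.spatial.transform import Rotation as Ro
def plan(pos,yaw):
    s=r.read_state();R0=Ro.from_euler('xyz',s['ee_rot']);R1=Ro.from_euler('xyz',[np.pi,0,yaw])
    print('turn',np.round(np.degrees((R0.inv()*R1).as_rotvec())/6,2),'shift',np.round(R0.inv().apply(np.array(pos)-s['tool_pos'])/40,3))
E
python3 -c "
from h import *
plan([515,0,250],3.04)"
```

```text
turn [ 0.    0.   -1.86] shift [-12.316 -11.871  -0.192]
```

move_arm([
  [[0, 0, -1.86], [-12.32, -11.87, -0.2], 1],
  [[0, 0, -1.86], [-12.32, -11.87, -0.2], 1],
  [[0, 0, -1.86], [-12.32, -11.87, -0.2], 1],
  [[0, 0, -1.86], [-12.32, -11.87, -0.2], 1],
  [[0, 0, -1.86], [-12.32, -11.87, -0.2], 1],
  [[0, 0, -1.86], [-12.32, -11.87, -0.2], 1],
  [[0, 0, -1.86], [-12.32, -11.87, -0.2], 1],
  [[0, 0, -1.86], [-12.32, -11.87, -0.2], 1],
  [[0, 0, -1.86], [-12.32, -11.87, -0.2], 1],
  [[0, 0, -1.86], [-12.32, -11.87, -0.2], 1],
  [[0, 0, -1.86], [-12.32, -11.87, -0.2], 1],
  [[0, 0, -1.86], [-12.32, -11.87, -0.2], 1],
])

```text
time: 2.25
tool_pos: [474.8, 71.8, 249.8]
ee_rot: [3.141, 0.001, 3.041]
wrist_force: [0.9, 0.6, -0.5]
width: 85.6
finger_force: 0.0
```

```bash
python3 -c "
from h import *
s=r.read_state();print(s['time'],s['tool_pos'],s['ee_rot'])
c=r.capture('wrist');save(c,'w1')
for l in ['spool','fixed_handle_top','empty_compartment','loose_handle_top']:
  p=px(l,c);print(l,p,[atz(c,q[1],{'spool':0,'empty_compartment':8}.get(l,105)) for q in p])
plan([515,0,250],3.04)"
```

```text
2.25 [474.84891409  71.81297876 249.77813731] [3.14096476e+00 9.28797587e-04 3.04070537e+00]
spool [(0.58, array([221.2864, 188.0832])), (0.43, array([312.1152, 206.7072]))] [array([512.72392685,  15.86591249,   0.        ]), array([555.95516676, 148.82877746,   0.        ])]
fixed_handle_top [(0.61, array([310.4768, 205.4016]))] [array([510.75826545, 128.22562093, 105.        ])]
empty_compartment [(0.65, array([303.3088, 145.8048]))] [array([460.90601127, 138.71889827,   8.        ])]
loose_handle_top [(0.78, array([100.8128, 268.3008]))] [array([ 565.80770761, -122.99574945,  105.        ])]
turn [ 0. -0.  0.] shift [-1.209 -1.736 -0.02 ]
```

move_arm([
  [[0, 0, 0], [-1.2, -1.74, 0], 1],
  [[0, 0, 0], [-1.2, -1.74, 0], 1],
  [[0, 0, 0], [-1.2, -1.74, 0], 1],
  [[0, 0, 0], [-1.2, -1.74, 0], 1],
])

```text
time: 2.9
tool_pos: [514.6, 0.7, 249.1]
ee_rot: [3.141, -0.001, 3.041]
wrist_force: [0.4, 0.3, 0.7]
width: 85.4
finger_force: 0.0
```

```bash
python3 -c "
from h import *
s=r.read_state();print(s['time'],s['tool_pos'],s['ee_rot'])
c=r.capture('wrist');save(c,'w2');print('cam',-np.array(c['R']).T@c['t'])
for l in ['spool','fixed_handle_top','empty_compartment','loose_handle_top','fixed_tray','loose_tray']:
  p=px(l,c);print(l,p,[atz(c,q[1],{'spool':0,'empty_compartment':8}.get(l,105)) for q in p])
"
```

```text
2.9 [514.61587654   0.69398458 249.09419529] [ 3.14117827e+00 -6.96523037e-04  3.04132764e+00]
cam [437.31976399   8.84338444 382.54491389]
spool [(0.55, array([266.2912, 158.4   ]))] [array([514.20728189,  15.17522078,   0.        ])]
fixed_handle_top [(0.66, array([378.4192, 165.3888]))] [array([512.19440826, 129.60598254, 105.        ])]
empty_compartment [(0.71, array([354.5088, 108.7872]))] [array([457.83507102, 137.46316322,   8.        ])]
loose_handle_top [(0.98, array([151.9104, 234.5088]))] [array([ 567.3794583 , -123.62004381,  105.        ])]
fixed_tray [(0.65, array([344.576 , 153.9072]))] [array([496.48435044,  94.35326114, 105.        ])]
loose_tray [(0.71, array([172.9024, 201.6   ]))] [array([530.51603209, -92.22454094, 105.        ])]
```

View pics/w2.png

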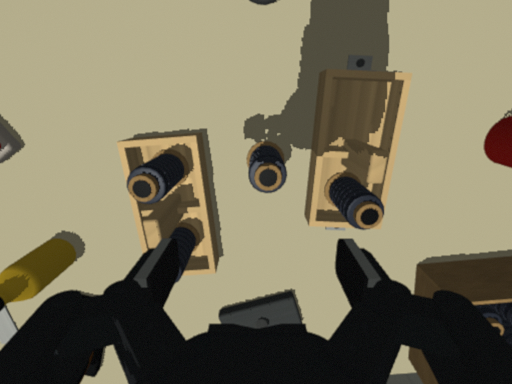

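```bash
python3 -c "
from h import *
im=cv2.imread('pics/w2.png')[50:290,110:420];cv2.imwrite('pics/w2c.png',cv2.convertScaleAbs(cv2.resize(im,None,fx=2.5,fy=2.5,interpolation=cv2.INTER_CUBIC),alpha=1.4,beta=25))"
```

```text
(no output)
```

View pics/w2c.png

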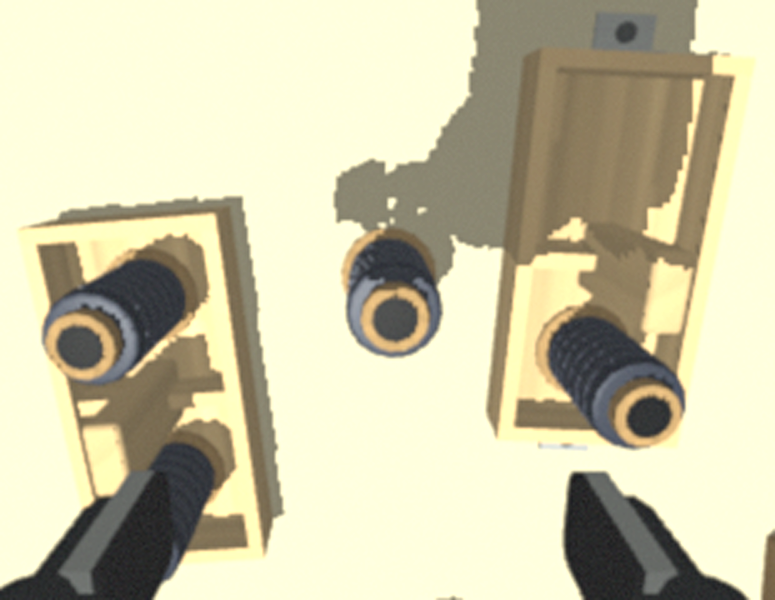

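The crop shows the spool neck at full-frame (268,177), the fixed post top at about (377,168), the loose post top at (152,232), and the empty compartment's corners. I'll combine this with the top and side views.

```bash
cat > b.py <<'E'
from h import *
np.set_printoptions(precision=1,suppress=True)
s=r.capture('side');t=r.capture('top');c=r.capture('wrist')
for l in ['fixed_handle_top','loose_handle_top','empty_compartment']:
    o=[(k,px(l,k)) for k in (s,t,c)]; o=[(k,p[0][1]) for k,p in o if p]
    print(l,len(o),tri(o))
f=lambda u,v,z:atz(c,[u/2.5+110,v/2.5+50],z)
print('neck',f(396,317,98))
print('neck2',tri([(c,np.array([268.4,176.8])),(t,np.array([258.5,196.5]))]))
for n,a in {'fixed rim nl':(540,48),'nr':(752,60),'fl':(515,440)}.items(): print(n,f(*a,40))
for n,a in {'loose rim nl':(22,230),'nr':(218,212),'fr':(263,557)}.items(): print(n,f(*a,40))
E
python3 b.py
```

```text
fixed_handle_top 3 (array([510.3, 124.3, 116.1]), [np.float64(3.3752898294698284), np.float64(1.1027889080184068), np.float64(4.441278340902756)])
loose_handle_top 2 (array([ 573.1, -127.5,   92.2]), [np.float64(2.572225395329277), np.float64(2.5722253953293017)])
empty_compartment 3 (array([457.8, 130.7,  11.9]), [np.float64(3.4521246534953915), np.float64(6.952660274229234), np.float64(4.756047180599174)])
neck [515.2  13.3  98. ]
neck2 (array([517.1,  10.7,  90.9]), [np.float64(2.7900759336845113), np.float64(2.7900759336845176)])
fixed rim nl [408.6  92.4  40. ]
nr [423.6 191.1  40. ]
fl [608.2  74.1  40. ]
loose rim nl [ 467.1 -169.    40. ]
nr [468.1 -69.4  40. ]
fr [669.1 -76.3  40. ]
```

```bash
python3 -c "
from h import *
plan([516,9,135],3.03);plan([516,9,64],3.03)"
```

```text
turn [0.  0.  0.1] shift [-0.004  0.237  2.858]
turn [0.  0.  0.1] shift [-4.000e-03  2.370e-01  4.633e+00]
```

move_arm([
  [[0, 0, 0.1], [0, 0.24, 2.85], 1],
  [[0, 0, 0.1], [0, 0.24, 2.85], 1],
  [[0, 0, 0.1], [0, 0.24, 2.85], 1],
  [[0, 0, 0.1], [0, 0.24, 2.85], 1],
  [[0, 0, 0.1], [0, 0.24, 2.85], 1],
])

```text
time: 4.35
tool_pos: [516.3, 8.9, 135.9]
ee_rot: [-3.141, 0.0, 3.03]
wrist_force: [0.9, -0.2, 0.3]
width: 85.3
finger_force: 0.0
```

```bash
python3 -c "
from h import *
s=r.read_state();print(s['time'],s['tool_pos'],s['ee_rot'])
c=r.capture('wrist');save(c,'w3');print('cam',-np.array(c['R']).T@c['t'])
for l in ['spool','fixed_handle_top','empty_compartment','loose_handle_top']:
  p=px(l,c);print(l,p,[atz(c,q[1],{'spool':0,'empty_compartment':8}.get(l,105)) for q in p])
"
```

```text
4.35 [516.2824365    8.94558989 135.90228332] [-3.14147973e+00  4.23792465e-04  3.02976115e+00]
cam [438.95065063  18.05680752 269.24354387]
spool [(0.78, array([260.608 , 178.0992]))] [array([513.21375079,  13.81622441,   0.        ])]
fixed_handle_top [(0.87, array([440.7808, 202.4832]))] [array([513.48614201, 129.62169017, 105.        ])]
empty_compartment [] []
loose_handle_top [(0.62, array([ 84.224 , 307.8144])), (0.36, array([261.0176, 181.0176]))] [array([ 568.67845215, -124.89587818,  105.        ]), array([486.17845469,  15.52288765, 105.        ])]
```

View pics/w3.png

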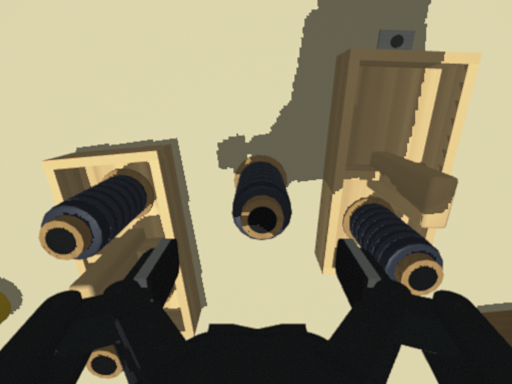

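The spool neck is at (261,217), centred between the fingers. The fixed tray's near rim corners are at (348,52) and (480,55), and its post top is at (440,203).

```bash
python3 -c "
from h import *
np.set_printoptions(precision=1,suppress=True)
c=r.capture('wrist')
print(atz(c,[261.5,217],98),[atz(c,p,40) for p in ([348,52],[480,55],[333,273])],[atz(c,p,40) for p in ([42,160],[159,149])])
R=np.array(c['R']);t=np.array([c['t']]).ravel()
R2=R  # earlier pose approx: cam centre known, yaw differs .0115
Rz=Ro.from_euler('z',-0.0115).as_matrix()
c2=dict(c);Rw=R@Ro.from_euler('z',-(3.0413-3.0298)).as_matrix();c2['R']=Rw;c2['t']=-Rw@np.array([437.3198,8.8434,382.5449])
for n,a,b in (('fixh',[378.4,167],[440.8,202.5]),('looseh',[152,232],[84.2,307.8]),('neck',[268.4,176.8],[261.5,217])): print(n,tri([(c2,np.array(a)),(c,np.array(b))]))
plan([516,13,64],3.03)"
```

```text
[514.5  13.2  98. ] [array([410.6,  92. ,  40. ]), array([424., 193.,  40.]), array([607.7,  75.5,  40. ])] [array([ 465.9, -170.5,   40. ]), array([467.7, -68.4,  40. ])]
fixh (array([514.4, 129.9, 105.3]), [np.float64(0.40943695627831134), np.float64(0.40943695627822646)])
looseh (array([ 562. , -118.4,  113.6]), [np.float64(0.9295922714203535), np.float64(0.929592271420421)])
neck (array([517.3,  13.6,  91.9]), [np.float64(0.5883671289272512), np.float64(0.588367128927274)])
turn [ 0.  0. -0.] shift [0.  0.1 1.8]
```

move_arm([
  [[0, 0, 0], [0, 0.1, 0.6], 1],
  [[0, 0, 0], [0, 0.1, 1.2], 1],
  [[0, 0, 0], [0, 0.1, 1.8], 1],
  [[0, 0, 0], [0, 0.1, 1.8], 1],
  [[0, 0, 0], [0, 0.1, 1.8], -1],
  [[0, 0, 0], [0, 0.1, 1.8], -1],
  [[0, 0, 0], [0, 0.1, 1.8], -1],
  [[0, 0, 0], [0, 0.1, 1.8], -1],
  [[0, 0, 0], [0, 0.1, 1.8], -1],
  [[0, 0, 0], [0, 0.1, 1.8], -1],
])

```text
time: 5.65
tool_pos: [517.2, 13.1, 64.8]
ee_rot: [3.141, 0.002, 3.03]
wrist_force: [-1.1, -0.7, 6.6]
width: 42.9
finger_force: 59.9
```

```bash
python3 -c "
from h import *
np.set_printoptions(precision=1,suppress=True)
s=r.read_state();print(s['time'],s['tool_pos'],s['width'],s['finger_force'],s['wrist_force'])
"
```

```text
5.65 [517.2  13.1  64.8] 42.932151877684284 59.87684369087219 [-1.1 -0.7  6.6]
```

```bash
python3 -c "
from h import *
plan([517,13,130],3.03);plan([460,30,130],3.03);plan([460,137,130],3.03);"
```

```text
turn [ 0.01  0.02 -0.  ] shift [ 1.000e-03 -3.000e-03 -1.631e+00]
turn [ 0.01  0.02 -0.  ] shift [ 1.465  0.261 -1.634]
turn [ 0.01  0.02 -0.  ] shift [ 1.763  2.919 -1.633]
```

move_arm([
  [[0, 0, 0], [0, 0, -0.8], -1],
  [[0, 0, 0], [0, 0, -1.63], -1],
  [[0, 0, 0], [0, 0, -1.63], -1],
  [[0, 0, 0], [0.75, 0.13, -1.63], -1],
  [[0, 0, 0], [1.47, 0.26, -1.63], -1],
  [[0, 0, 0], [1.56, 1.2, -1.63], -1],
  [[0, 0, 0], [1.66, 2.1, -1.63], -1],
  [[0, 0, 0], [1.76, 2.92, -1.63], -1],
  [[0, 0, 0], [1.76, 2.92, -1.63], -1],
  [[0, 0, 0], [1.76, 2.92, -1.63], -1],
  [[0, 0, 0], [1.76, 2.92, -1.63], -1],
])

```text
time: 6.75
tool_pos: [459.2, 136.0, 128.5]
ee_rot: [-3.141, -0.0, 3.029]
wrist_force: [-0.2, -1.1, -1.3]
width: 42.8
finger_force: 61.5
```

```bash
python3 -c "
from h import *
np.set_printoptions(precision=1,suppress=True)
s=r.read_state();print(s['time'],s['tool_pos'],s['width'],s['finger_force'],s['wrist_force'])
c=r.capture('wrist');save(c,'w4');plan([460,137,73],3.03)"
```

```text
6.75 [459.2 136.  128.5] 42.79455670519544 61.547502279281616 [-0.2 -1.1 -1.3]
turn [-0. -0. -0.] shift [-0.   0.   1.4]
```

View pics/w4.png

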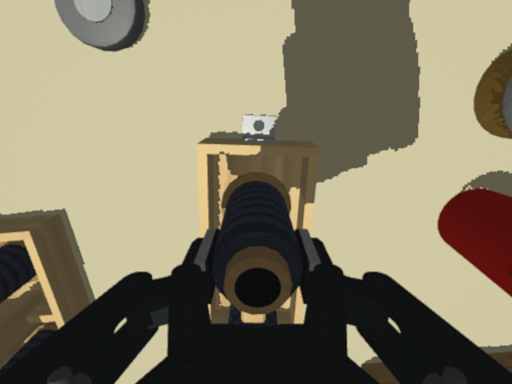

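The spool hangs upright and is centred laterally over the compartment, with the tray's near rim running from (199,142) to (320,145). I'll lower it.

move_arm([
  [[0, 0, 0], [0, 0, 0.5], -1],
  [[0, 0, 0], [0, 0, 1.0], -1],
  [[0, 0, 0], [0, 0, 1.3], -1],
  [[0, 0, 0], [0, 0, 1.38], -1],
  [[0, 0, 0], [0, 0, 1.4], -1],
  [[0, 0, 0], [0, 0, 1.4], -1],
])

```text
time: 7.4
tool_pos: [459.3, 136.2, 73.0]
ee_rot: [-3.141, -0.0, 3.029]
wrist_force: [-0.4, -1.1, -1.4]
width: 42.5
finger_force: 61.9
```

move_arm([
  [[0, 0, 0], [0, 0, 0.03], -1],
  [[0, 0, 0], [0, 0, 0.03], -1],
  [[0, 0, 0], [0, 0, 0.03], 0.7],
  [[0, 0, 0], [0, 0, 0.03], 0.7],
  [[0, 0, 0], [0, 0, 0.03], 0.7],
  [[0, 0, 0], [0, 0, 0.03], 0.7],
  [[0, 0, 0], [0, 0, -1.0], 0.7],
  [[0, 0, 0], [0, 0, -2.0], 0.7],
  [[0, 0, 0], [0, 0, -2.5], 0.7],
  [[0, 0, 0], [0, 0, -2.5], 0.7],
  [[0, 0, 0], [0, 0, -2.5], 0.7],
])

```text
time: 8.5
tool_pos: [459.3, 137.2, 172.5]
ee_rot: [3.141, 0.0, 3.03]
wrist_force: [0.4, 0.2, 0.0]
width: 72.4
finger_force: 0.0
```

```bash
python3 -c "
from h import *
np.set_printoptions(precision=1,suppress=True)
s=r.read_state();print(s['time'],s['tool_pos'],s['width'])
c=r.capture('wrist');save(c,'w5');
for l in ['fixed_handle_top','loose_handle_top','spool','fixed_tray']:print(l,[(q[0],q[1],atz(c,q[1],{'spool':8}.get(l,105))) for q in px(l,c)])
plan([566,-122,190],3.12)"
```

```text
8.5 [459.3 137.2 172.5] 72.4142550925635
fixed_handle_top [(0.59, array([252.1, 266.9]), array([515. , 127.5, 105. ]))]
loose_handle_top []
spool [(0.69, array([256.3, 174. ]), array([458.7, 137.4,   8. ]))]
fixed_tray [(0.77, array([253.4, 219.2]), array([470.8, 133.7, 105. ]))]
turn [-0.  -0.  -0.9] shift [-3.4 -6.1 -0.5]
```

View pics/w5.png

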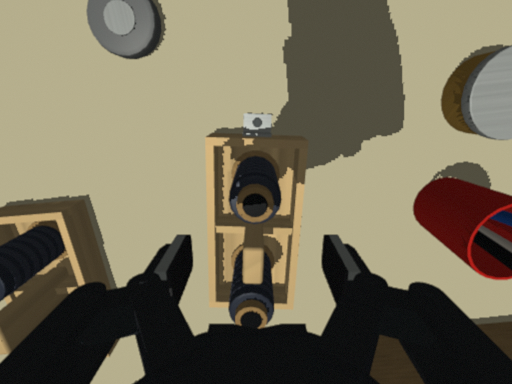

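The spool stands upright in the compartment, with its neck at (256,203). The fixed rim corners are at (206,136), (306,137), (211,305) and (296,305). Next I'll go to the loose handle.

```bash
python3 -c "
from h import *
np.set_printoptions(precision=1,suppress=True)
c=r.capture('wrist')
P=[atz(c,p,40)[:2] for p in ([206,136],[306,137],[211,305],[296,305])];print(P,sum(P)/4)
for a,b in ((0,2),(1,3)):d=P[b]-P[a];print('yaw',np.arctan2(d[1],d[0]))
for a,b in ((0,1),(2,3)):d=P[b]-P[a];print('yaw',np.arctan2(-d[0],d[1]))
"
```

```text
[array([406.4,  93.6]), array([418. , 189.7]), array([602.9,  66.4]), array([614.1, 166.7])] [510.4 129.1]
yaw -0.13787482744527071
yaw -0.1164339760987138
yaw -0.12091810481535169
yaw -0.1106962002410029
```

move_arm([
  [[0, 0, -0.9], [-3.4, -6.1, -0.5], 1],
  [[0, 0, -0.9], [-3.4, -6.1, -0.5], 1],
  [[0, 0, -0.9], [-3.4, -6.1, -0.5], 1],
  [[0, 0, -0.9], [-3.4, -6.1, -0.5], 1],
  [[0, 0, -0.9], [-3.4, -6.1, -0.5], 1],
  [[0, 0, -0.9], [-3.4, -6.1, -0.5], 1],
  [[0, 0, -0.9], [-3.4, -6.1, -0.5], 1],
  [[0, 0, -0.9], [-3.4, -6.1, -0.5], 1],
  [[0, 0, -0.9], [-3.4, -6.1, -0.5], 1],
])

```text
time: 9.7
tool_pos: [566.8, -119.1, 191.9]
ee_rot: [3.141, -0.001, 3.126]
wrist_force: [0.2, -0.3, 0.4]
width: 85.4
finger_force: 0.0
```

```bash
python3 -c "
from h import *
np.set_printoptions(precision=1,suppress=True)
s=r.read_state();print(s['time'],s['tool_pos'],s['width'])
c=r.capture('wrist');save(c,'w6');
for l in ['fixed_handle_top','loose_handle_top','spool']:print(l,[(q[0],q[1],atz(c,q[1],{'spool':8}.get(l,105))) for q in px(l,c)])
"
```

```text
9.7 [ 566.8 -119.1  191.9] 85.40273921708418
fixed_handle_top []
loose_handle_top [(0.98, array([252.3, 197.8]), array([ 567.2, -122.3,  105. ]))]
spool [(0.69, array([492.8,  68.9]), array([458.1, 138.1,   8. ]))]
```

View pics/w6.png

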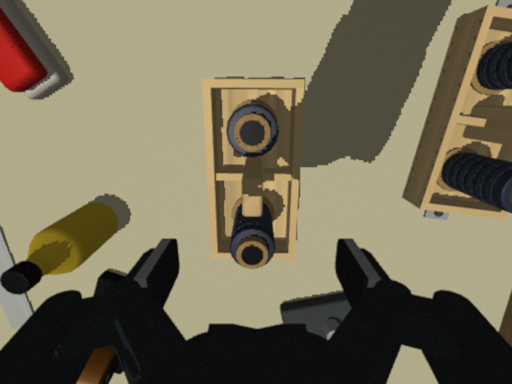

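The loose tray's rim corners are at (203,79), (304,79), (213,255) and (296,258), and its post top is centred at about (252,206).

```bash
python3 -c "
from h import *
np.set_printoptions(precision=1,suppress=True)
c=r.capture('wrist')
P=[atz(c,p,40)[:2] for p in ([203,79],[304,79],[213,255],[296,258])];print(P,sum(P)/4)
for a,b in ((0,2),(1,3)):d=P[b]-P[a];print('yaw',np.arctan2(d[1],d[0]))
for a,b in ((0,1),(2,3)):d=P[b]-P[a];print('yaw',np.arctan2(-d[0],d[1]))
print(atz(c,[252,206],105),atz(c,[252,198],105))
plan([567,-121,78],3.12)
"
```

```text
[array([ 466.6, -169.9]), array([468. , -70.8]), array([ 663. , -172.7]), array([668.7, -72.9])] [ 566.6 -121.6]
yaw -0.014165092745278746
yaw -0.010156850835745588
yaw -0.014836679544831862
yaw -0.05684750263313049
[ 575.4 -123.   105. ] [ 568.  -122.8  105. ]
turn [ 0.  -0.   0.1] shift [ 0.  -0.   2.9]
```

move_arm([
  [[0, 0, 0.05], [0, -0.05, 1], 1],
  [[0, 0, 0.05], [0, -0.05, 2], 1],
  [[0, 0, 0.05], [0, -0.05, 2.85], 1],
  [[0, 0, 0.05], [0, -0.05, 2.85], 1],
  [[0, 0, 0.05], [0, -0.05, 2.85], -1],
  [[0, 0, 0.05], [0, -0.05, 2.85], -1],
  [[0, 0, 0.05], [0, -0.05, 2.85], -1],
  [[0, 0, 0.05], [0, -0.05, 2.85], -1],
  [[0, 0, 0.05], [0, -0.05, 2.85], -1],
  [[0, 0, 0.05], [0, -0.05, 2.85], -1],
  [[0, 0, 0.05], [0, -0.05, 2.85], -1],
  [[0, 0, 0.05], [0, -0.05, 2.85], -1],
])

```text
time: 11.15
tool_pos: [567.9, -123.0, 79.4]
ee_rot: [-3.141, 0.002, 3.119]
wrist_force: [-0.7, -1.0, 6.9]
width: 17.7
finger_force: 63.0
```

```bash
python3 -c "
from h import *
np.set_printoptions(precision=2,suppress=True)
s=r.read_state();print(s['time'],s['tool_pos'],s['width'],s['finger_force'],s['wrist_force'],s['ee_rot'])
a=-.12;e=np.array([np.cos(a),np.sin(a)]);n=np.array([-e[1],e[0]]);F=np.array([513,129.5])
for d in (106,101,98):
  p=F-n*d;print(d,p);plan([*p,78],np.pi+a)
"
```

```text
11.15 [ 567.89 -123.03   79.44] 17.682067878474736 62.96080827713013 [-0.66 -0.99  6.88] [-3.14  0.    3.12]
106 [500.31  24.26]
turn [-0.    0.02  0.93] shift [1.77 3.64 0.03]
101 [500.91  29.23]
turn [-0.    0.02  0.93] shift [1.76 3.77 0.03]
98 [501.27  32.2 ]
turn [-0.    0.02  0.93] shift [1.75 3.84 0.03]
```

move_arm([
  [[0, 0, 0.1], [0.25, 0.4, 0], -1],
  [[0, 0, 0.3], [0.5, 0.85, 0], -1],
  [[0, 0, 0.5], [0.8, 1.3, 0], -1],
  [[0, 0, 0.7], [1.1, 1.8, 0], -1],
  [[0, 0, 0.9], [1.4, 2.3, 0], -1],
  [[0, 0, 0.93], [1.65, 2.8, 0], -1],
  [[0, 0, 0.93], [1.79, 3.2, 0], -1],
  [[0, 0, 0.93], [1.79, 3.3, 0], -1],
  [[0, 0, 0.93], [1.79, 3.4, 0], -1],
  [[0, 0, 0.93], [1.79, 3.4, 0], -1],
  [[0, 0, 0.93], [1.79, 3.4, 0], -1],
])

```text
time: 12.25
tool_pos: [499.1, 12.9, 79.5]
ee_rot: [-3.14, 0.001, 3.02]
wrist_force: [-3.2, -8.0, 13.1]
width: 17.3
finger_force: 63.9
```

```bash
python3 -c "
from h import *
np.set_printoptions(precision=2,suppress=True)
s=r.read_state();print(s['time'],s['tool_pos'],s['width'],s['finger_force'],s['wrist_force'],s['ee_rot'])
c=r.capture('wrist')
cv2.imwrite('pics/w7.png',cv2.cvtColor(cv2.resize(c['frame'][40:340,150:480],None,fx=2,fy=2,interpolation=cv2.INTER_CUBIC),cv2.COLOR_RGB2BGR))
"
```

```text
12.25 [499.06  12.88  79.51] 17.273816157547135 63.9399129152298 [-3.15 -7.96 13.12] [-3.14  0.    3.02]
```

View pics/w7.png

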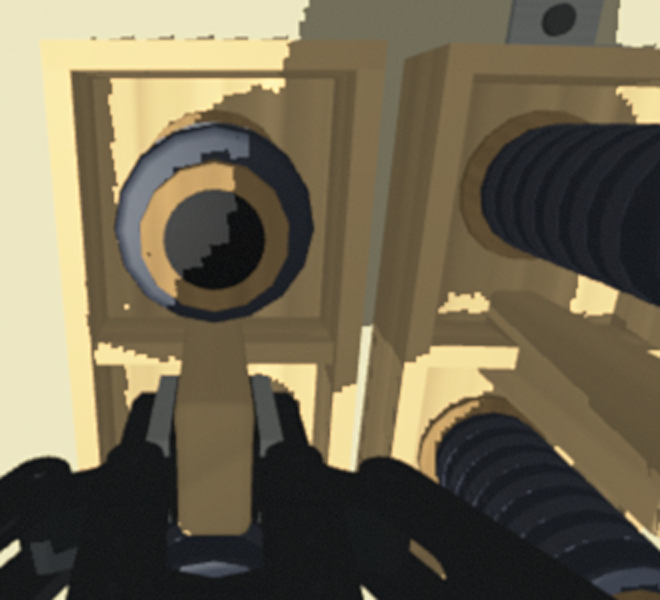

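The loose rim's near corners are at crop (42,42) and (386,40), and the fixed rim's near corner is at (449,46). The two rims are roughly parallel.

```bash
python3 -c "
from h import *
np.set_printoptions(precision=2,suppress=True)
c=r.capture('wrist')
f=lambda u,v:atz(c,[u/2+150,v/2+40],40)[:2]
L0,L1,F0=f(42,42),f(386,40),f(449,46);l2=f(357,465);f2=f(403,352)
g=lambda d:np.arctan2(d[1],d[0])
print(L0,L1,F0,'yawL',g(l2-L1),g(L1-L0)-np.pi/2,'yawF',g(f2-F0))
a=-.12;e=np.array([np.cos(a),np.sin(a)]);n=np.array([-e[1],e[0]])
print('gap',(F0-L1)@n,'long offset F-L',(F0-L1)@e)
"
```

```text
[393.   -24.02] [404.61  75.36] [408.44  93.54] yawL -0.0993765254039372 -0.11629827106507196 yawF -0.15345966271758235
gap 18.51444695809333 long offset F-L 1.6232662550148105
```

move_arm([
  [[0, 0, 0], [-0.03, 0.1, 0], -1],
  [[0, 0, 0], [-0.03, 0.2, 0], -1],
  [[0, 0, 0], [-0.03, 0.3, 0], -1],
  [[0, 0, 0], [-0.03, 0.36, 0], -1],
  [[0, 0, 0], [-0.03, 0.36, 0], -1],
])

```text
time: 12.85
tool_pos: [502.2, 26.2, 79.6]
ee_rot: [-3.139, 0.002, 3.019]
wrist_force: [-3.8, -11.4, 13.7]
width: 17.3
finger_force: 64.1
```

move_arm([
  [[0, 0, 0], [0, 0.04, 0], -1],
  [[0, 0, 0], [0, 0.04, 0], -1],
])

```text
time: 13.05
tool_pos: [502.1, 26.6, 79.7]
ee_rot: [-3.138, 0.002, 3.018]
wrist_force: [-4.4, -13.7, 17.4]
width: 17.5
finger_force: 64.4
```

move_arm([
  [[0, 0, 0], [0, 0.04, 0], -1],
  [[0, 0, 0], [0, 0.04, 0], -1],
])

```text
time: 13.25
tool_pos: [502.1, 27.1, 79.7]
ee_rot: [-3.137, 0.001, 3.016]
wrist_force: [-5.6, -19.1, 18.8]
width: 17.3
finger_force: 64.8
```

move_arm([
  [[0, 0, 0], [0, 0.06, 0], -1],
  [[0, 0, 0], [0, 0.06, 0], -1],
  [[0, 0, 0], [0, 0.06, 0], -1],
])

```text
time: 13.55
tool_pos: [501.9, 27.8, 79.9]
ee_rot: [-3.136, 0.001, 3.014]
wrist_force: [-7.6, -23.9, 23.8]
width: 17.1
finger_force: 65.5
```

```bash
python3 -c "
from h import *
c=r.capture('wrist')
cv2.imwrite('pics/w8.png',cv2.cvtColor(cv2.resize(c['frame'][40:340,150:480],None,fx=2,fy=2,interpolation=cv2.INTER_CUBIC),cv2.COLOR_RGB2BGR))
"
```

```text
(no output)
```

View pics/w8.png

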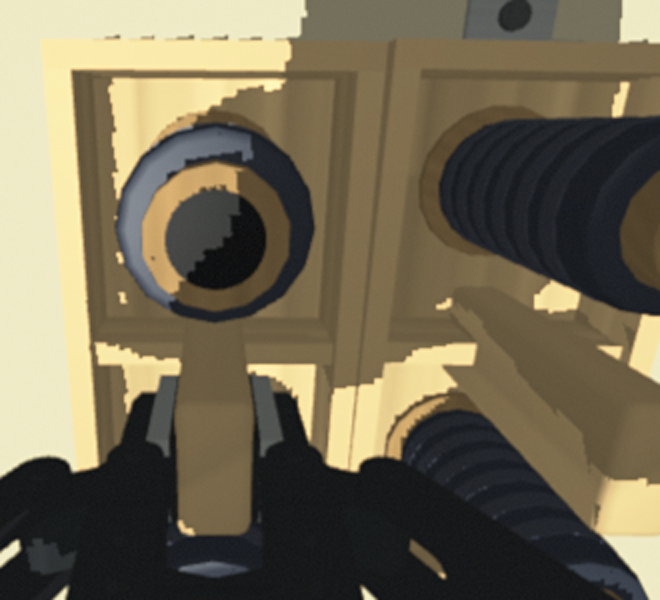

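The trays are now butted: the seam runs from (390,42) to (355,460) in the crop, and the ends are level. I'll ease off the push, release and retreat.

move_arm([
  [[0, 0, 0], [0, -0.1, 0], -1],
  [[0, 0, 0], [0, -0.1, 0], 0.6],
  [[0, 0, 0], [0, -0.1, 0], 0.6],
  [[0, 0, 0], [0, -0.1, 0], 0.6],
  [[0, 0, 0], [0, -0.1, 0], 0.6],
  [[0, 0, 0], [0, -0.1, -1], 0.6],
  [[0, 0, 0], [0, -0.1, -2], 0.6],
  [[0, 0, 0], [0, -0.1, -3], 0.6],
  [[0, 0, 0], [0, -0.1, -3.5], 0.6],
  [[0, 0, 0], [0, -0.1, -3.5], 0.6],
  [[0, 0, 0], [0, -0.1, -3.5], 0.6],
])

```text
time: 14.7
tool_pos: [501.7, 31.2, 218.4]
ee_rot: [3.141, 0.0, 3.022]
wrist_force: [-0.1, 0.2, 0.1]
width: 68.4
finger_force: 0.0
```

```bash
python3 -c "
from h import *
print(r.read_state()['tool_pos'])
c=r.capture('wrist');save(c,'w9full')
cv2.imwrite('pics/w9.png',cv2.cvtColor(cv2.resize(c['frame'][60:290,180:430],None,fx=2.5,fy=2.5,interpolation=cv2.INTER_CUBIC),cv2.COLOR_RGB2BGR))
"
```

```text
[501.72819171  31.21934479 218.36090271]
```

View pics/w9.png

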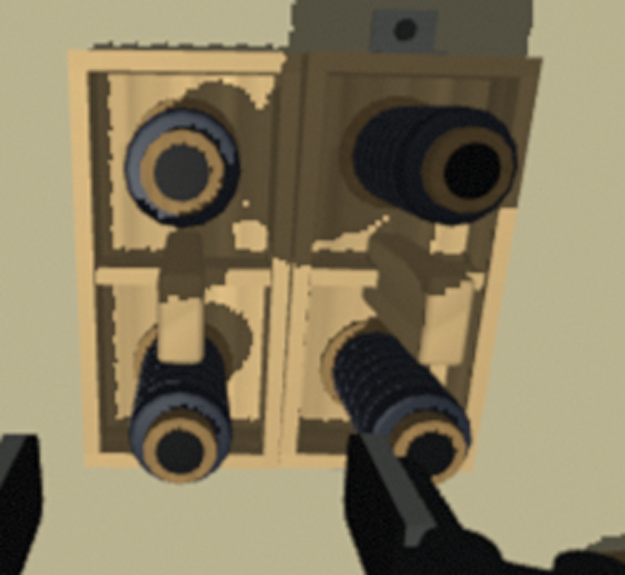

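The trays look butted with their ends level, all spools upright, and the spool in its compartment. I'll check the gap numerically.

```bash
python3 -c "
from h import *
np.set_printoptions(precision=3,suppress=True)
c=r.capture('wrist');f=lambda u,v:atz(c,[u/2.5+180,v/2.5+60],40)[:2]
A,B,C=f(68,52),f(542,60),f(86,466)
d=B-A;e=C-A;print('width',np.linalg.norm(d),'len',np.linalg.norm(e),np.arctan2(-d[0],d[1]),np.arctan2(e[1],e[0]))
g=cv2.cvtColor(c['frame'],cv2.COLOR_RGB2GRAY)
for v in (84,100,130,150,170,185,200,225,235,243):print(v,g[v,284:308])
s=np.linalg.norm(f(300,200)-f(302.5,200));print('mm/px',s)
w=px('spool',c);print([(q[0],atz(c,q[1],8)) for q in w])
"
```

```text
width 203.40705579648701 len 199.30673967085278 -0.13444080690679397 -0.12753493643390856
84 [180 179 180 180 179 180 180 178 130  87  78  78  77  78  78  78  74  67
  64  70  77  80  80  79]
100 [181 155 134 103  79  69  64  63  70  78  82  81  80  78  80  78  69  63
  72  78  81  81  81  81]
130 [78 78 77 74 67 61 63 74 80 79 79 78 79 79 70 63 72 78 80 79 80 79 79 76]
150 [147 115  81  66  61  63  74  80  80  78  78  78  78  70  65  75  80  78
  79  79  78  79  74  74]
170 [177 178 178 176 149 162 180 181 180 181 180 170 122 133 172 181 181 180
 180 180 180 178 179 178]
185 [181 140  90  82 135 171 180 179 180 181 177 129 136 170 178 180 179 179
 169 162 158 155 155 156]
200 [163 112  82 111 160 179 178 178 179 176 134 147 173 178 177 178 177 175
 165 157 155 155 157 157]
225 [100  83 128 165 175 175 175 174 157 149 167 176 175 174 174 160 157 157
 154 156 156 157 156 155]
235 [ 67  86 152 176 175 175 174 175 160 166 175 175 176 174 159 108  69  64
  67  68  68  68  68  67]
243 [157 162 172 175 174 175 174 159 169 179 181 180 179 180 172 168 169 169
 169 168 169 168 169 168]
mm/px 1.1402910400122492
[(0.65, array([457.859, 135.761,   8.   ]))]
```

```bash
python3 -c "
from workcell import r
print(r.sign_off())"
```

```text
the job is handed in; nothing more can be done
None
```

I handed the job in at about 15 s; the hand-in returned no verdict. In the last images the spool stands upright in the empty compartment, and the loose tray is butted against the fixed one with an estimated 1 mm gap mid-length and ends about level. The marker cup and glue bottle were upright when last in view, and the arm stayed clear of them.

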